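Slide the portable scale home into its corner stop and zero it

ROBOT

A 6-joint arm with a two-finger parallel gripper is mounted at the origin on the work surface. World frame = base frame: x ahead of the robot, y to its left, z up, the work surface at z = 0. Lengths are in mm, angles in rad, forces in N, time in s.
With the tool pointing down it reaches from about 300 to 825 mm from the base axis. Payload 5.4 kg.
Tool frame: the origin (TCP) lies at the very end of the fingers, on their centre line; the grasp point (between the pads) lies 19 mm behind it; z points along the fingers, y is the line along which they close (so a half turn about z gives the same grasp; the last joint's range is limited). The gripper opens to 92 mm and grips with 3 to 60 N. Pads are 20 mm wide; open, the fingers measure 128 mm over their backs; the gripper's body (75 mm by 189 mm) begins 69 mm behind the grasp point.
Start: joints at [0.919, 0.158, 1.597, -0, 1.386, -0.21], TCP at [245.858, 519.769, 214.601] pointing down, gripper open.
Joint ranges: [-2.91, 2.91], [-0.94, 2.29], [0.18, 2.7], [-1.29, 4.43], [0.17, 2.64], [-3, 3]. Speed limits (rad/s): [2.57, 2.57, 3.14, 3.14, 3.14, 3.14].

INTERFACE

Orientations are given as a rotation vector (axis times angle).
In Python, from station import get_state, capture, hand_in gives the robot as it stands. The module is installed in compiled form; this text tells all that it offers.
- The arm moves only by the shell command python3 -m inch 'ROWS' [FORCE]. ROWS is JSON, a list of rows, each a list of 7 numbers: the shift along the tool's x, y, z in m, then the turn, a rotation vector about the tool's x, y, z in rad, then the finger opening in m, from 0 to 0.0919. In form: [[dx, dy, dz, wx, wy, wz, jaw], ...]. A call has 1 to 20 rows; each row is the pose to reach, as a shift and turn from the pose commanded when the call began, along the tool's axes at that moment; what a row does not reach only later rows make up. A row lasts 1/12 s, in which the tool goes at most 41.7 mm and 7.16 degrees, less where a joint would pass 70% of its speed; a pose out of reach is approached as far as the arm can. A call with a gripper value outside its range is refused whole. The fingers move at their own pace and stop on an object; FORCE is the grip in N (left out, the last holds). Time passes only in rows, so rows that repeat a pose let the fingers close. It gives the time, the measured TCP pose, the force, the opening and the grip force at its end, in the units of the state.
- get_state(): the state, without advancing time (a new reading comes with each control period).
- capture(name): name is "side" or "top" or "wrist"; returns a dict with "image" (384x512x3 uint8, red, green, blue), "depth" (384x512 float32, mm along the optical axis (not along the pixel's ray), 0 where there is no reading), "fx", "fy", "cx", "cy" (pixels), "R" (3x3) and "t" (3): a world point X has camera coordinates R X + t; the wrist camera has in their place "tool_from_camera" (4x4, takes a point from camera to tool coordinates, whose origin is the TCP and whose axes are the flange's). Camera axes: x right, y down, z forward; pixel columns grow to the right and rows downward; lengths in mm; the calibration is good to about 2 mm. A picture is of the moment at which its call begins: read the wrist's pose just before it.
- hand_in(): hands the job in; it is judged then, once.
The state is a dict: "t": time; "q": joint angles; "qd": joint speeds; "joint_efforts": joint torques, N m; "eef_pos": TCP position; "orientation": TCP orientation; "wrist_force": force on the tool from outside, world axes, zero at the start; "torque": the same for the moment, N m; "gripper_width": finger opening in mm; "grip_force": force on a finger pad.
Only numpy, scipy, OpenCV 4.12 (cv2) and the standard library are available. Lean on these libraries where they do the work, as an engineer would, in place of code of your own. Each camera call takes 0.05 s, during which the arm holds its last target. There are 200 camera calls.

TASK

Push the white portable scale along the bench with the fingers, without lifting or tipping it, until its back and its left side (seen from the robot) both sit flush against the aluminium corner stop; then press its green zero key fully down and let it go. Leave the black cup standing where it is on the pan, do not press the key before the scale is home, and leave the other things on the bench alone.

Things in the scene. Friction and masses are not known exactly. Their poses are not given: they have to be found in the camera images.
- scale: Loose white lab scale on smooth plastic feet, 170 long (x) by 160 wide (y), upright faces 4 to 42 mm above the bench; 2 to 6 N slide it. Origin: centre of the underside, at bench level. Front with display and keys faces -x (to the robot), back +x, left side +y, z up. Round steel pan (104 dia.) on top, centred 25 mm behind the origin (+x).
- stop: Aluminium L-shaped stop fixed to the bench, smooth slippery rails 12 wide, 22 high. Origin: inner corner at bench level. Back rail: 240 mm from the corner towards -y, its face is the plane x = 0. Left rail: 150 mm towards -x, its face is the plane y = 0. When home the scale's origin is at x = -85, y = -80 mm in this frame, axes parallel to the stop's.
- tare (a joint): Travel of the green zero key: 0 is up, 0.005 m is fully down; sprung, about 1.2 N to start and 4.2 N to bottom, comes up by itself.
- tare_top (a point): Centre of the top of the green round zero key (24 dia.) when up 52 mm above the bench, 10 mm proud of the scale's top, on the front panel 58 mm before (-x) and 50 mm to the right (-y) of the scale's origin; moves with the key.
- pan (a point): Centre of the top of the scale's pan, 54 mm above the bench.
- cup: Black plastic weighing cup, 80 dia. at the rim, 32 high, standing loose on the pan, its rim 86 mm above the bench; stays there. Origin: centre of its underside.
- bottle: Amber bottle with white cap, 64 dia., 140 high, on the bench to the left; a bystander. Origin: centre of its underside.
- jar: Clear jar, 56 dia., 65 high, on the bench to the left; a bystander. Origin: centre of its underside.
- weight: Brass check weight with a knob, 38 dia., 57 high; a bystander. Origin: centre of its underside.
- brush: Hand brush lying on the bench to the right; a bystander. Origin: underside, along its length x.
- dish: Shallow glass dish, 90 dia., 16 high, on the bench near the robot; a bystander. Origin: centre of its underside.
- slides_box: Flat blue plastic box, 80 x 100 x 30 high, on the bench to the right; a bystander. Origin: centre of its underside.
Not all that is in view belongs to the job. Leave any orange look-alike of the cup alone.

How it is judged (in metres and radians):
On the way, in this order (a step that is already met when the one before it is completed fails the run):
1. the scale sits square in the corner, against both rails (x of scale in the frame of stop above -0.091 m and y of scale in the frame of stop above -0.086 m and angle between the x axis of scale and the x axis of stop, either way round below 0.05 rad and height (world z) of scale below 0.005 m), for 0.2 s.
2. the zero key is pressed fully down (value of joint tare above 0.004 m), for 0.05 s.
At the end, for the whole second after the job is handed in: The scale stands on the bench within about 6 mm of both rails and within 3 degrees of square to the stop, at rest; the zero key has been pressed at least 4 mm down after that and is up again; the cup stands on the pan, within 20 mm of its centre (all of step 1 and value of joint tare below 0.0015 m and linear speed of scale below 0.01 m/s and linear speed of cup below 0.02 m/s and distance between cup and pan below 0.02 m); the robot touches nothing.
It fails at once if the scale is lifted or tipped (height (world z) of scale above 0.01 m or angle between scale's own z axis and vertical above 0.12 rad).
It fails at once if the cup is lifted, shoved across or knocked off the pan (distance between cup and pan above 0.02 m or angle between cup's own z axis and vertical above 0.25 rad).
It fails at once if the zero key is pressed while the scale is not home (value of joint tare above 0.003 m and not (x of scale in the frame of stop above -0.091 m and y of scale in the frame of stop above -0.086 m and angle between the x axis of scale and the x axis of stop, either way round below 0.05 rad and height (world z) of scale below 0.005 m)).
It fails at once if another thing on the bench is disturbed (distance of any of bottle, jar, weight, brush, dish, slides_box from where it was at the start of the episode above 0.02 m).
It also fails if it takes over 61 s, if anything falls off the work surface, if the arm or the gripper's body presses on something with over 40 N, if the wrist force passes 120 N, or if a joint passes its speed limit or range.

## Working session

There is one attempt and no reset: what is moved stays moved. The work goes in short steps, Python scripts to look and compute and a shell command to move; the robot and the scene stay as the last step left them, time stands still between calls to the robot, and variables do not carry over. Pictures are saved under pics/ and viewed, at most 10 in all, crops included, and the job is handed in when it is done.

```bash
mkdir -p pics; python3 - <<'E'
from station import *
import cv2,numpy as np
print(get_state())
for n in("top","side"):
    c=capture(n);cv2.imwrite(f"pics/{n}0.png",c["image"][:,:,::-1]);np.savez(f"{n}0.npz",**c)
    print(n,c["fx"],c["cx"],c["cy"],c["R"],c["t"])
E
```

```text
{'t': 0.0, 'q': array([ 9.18883083e-01,  1.59052501e-01,  1.59823131e+00, -1.29029305e-06,
        1.38623213e+00, -2.10092650e-01]), 'qd': array([-0.00055465, -0.00087642, -0.00031293,  0.00055605, -0.0010275 ,
        0.0009812 ]), 'joint_efforts': array([-2.79576252e-04, -3.85564506e+01, -3.22108626e+01,  7.00400770e-02,
        3.77809640e-02, -1.58274329e-04]), 'eef_pos': array([245.48051969, 519.25779243, 213.6174713 ]), 'orientation': array([-6.88202711e-01, -3.06446294e+00,  2.74493857e-03]), 'wrist_force': array([-0.1180781 , -0.19383182,  0.28960772]), 'torque': array([ 0.03149838,  0.01692565, -0.00599117]), 'grip_force': 0.0, 'gripper_width': 91.89572992253261}
top 401.49324919536286 254.91788200579109 192.61430073870895 [[-0.01603977 -0.99979644 -0.01223965]
 [-0.9862732   0.01783243 -0.16415599]
 [ 0.16434083  0.00943861 -0.98635846]] [ -43.60571678  563.10418135 1162.29040627]
side 349.86602233150876 254.43556306790643 192.8175085415009 [[-0.99883219 -0.04822411 -0.00294978]
 [-0.02172735  0.50287779 -0.8640844 ]
 [ 0.04315308 -0.86301122 -0.5033383 ]] [ 555.08524093  103.30148158 1084.53913222]
```

View pics/top0.png

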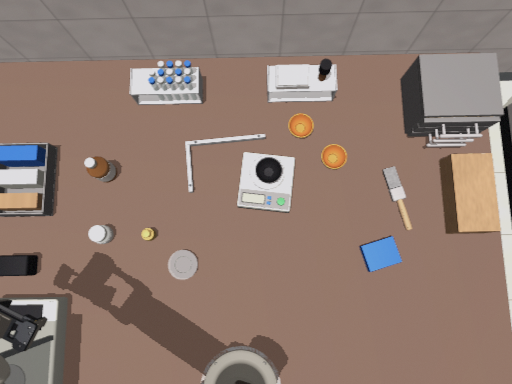

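View pics/side0.png

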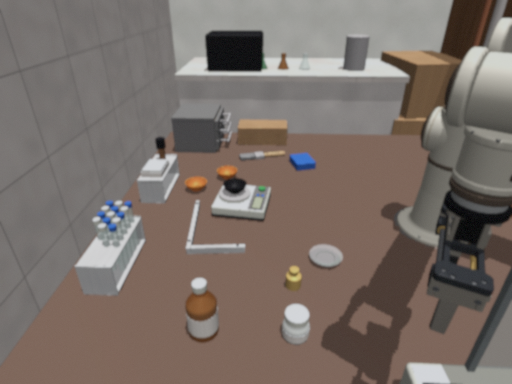

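```bash
cat > h.py <<'E'
import cv2,numpy as np
from station import *
from scipy.spatial.transform import Rotation as Ro
def world(c):
    v,u=np.mgrid[0:384,0:512];d=c["depth"].astype(float)
    P=np.stack([(u-c["cx"])/c["fx"]*d,(v-c["cy"])/c["fy"]*d,d],-1)
    return (P-c["t"])@c["R"]
def ray(c,u,v,z):
    r=np.array([(u-c["cx"])/c["fx"],(v-c["cy"])/c["fy"],1])@c["R"];o=-c["t"]@c["R"]
    return o+r*(z-o[2])/r[2]
def tocam(c,X):
    p=np.asarray(X,float)@np.asarray(c["R"]).T+c["t"];return p[:,:2]/p[:,2:]*[c["fx"],c["fy"]]+[c["cx"],c["cy"]]
def green(c):
    hsv=cv2.cvtColor(c["image"],cv2.COLOR_RGB2HSV)
    m=cv2.inRange(hsv,(45,120,60),(85,255,255))
    n,l,s,ce=cv2.connectedComponentsWithStats(m)
    return [(s[i,4],ce[i],ray(c,*ce[i],52)) for i in range(1,n) if s[i,4]>8]
E
python3 - <<'E'
from h import *
c=dict(np.load("top0.npz"));W=world(c)
im=c["image"];crop=cv2.resize(im[110:230,170:320],None,fx=5,fy=5,interpolation=cv2.INTER_CUBIC);cv2.imwrite("pics/crop0.png",crop[:,:,::-1])
for g in green(c):print("green",g)
hsv=cv2.cvtColor(im,cv2.COLOR_RGB2HSV)
def rect(box,zlo,zhi,name):
    u0,v0,u1,v1=box;M=np.zeros(im.shape[:2],bool);M[v0:v1,u0:u1]=1
    m=M&(W[...,2]>zlo)&(W[...,2]<zhi)&(c["depth"]>0)
    n,l,s,ce=cv2.connectedComponentsWithStats(m.astype(np.uint8));i=1+np.argmax(s[1:,4]);p=W[l==i]
    r=cv2.minAreaRect(p[:,:2].astype(np.float32));print(name,len(p),np.median(p[:,2]),r,cv2.boxPoints(r).round(1).tolist());return p
rect((230,145,302,215),34,49,"scale")
rect((185,130,270,148),13,32,"back")
rect((183,148,197,195),13,32,"left")
for n,b,z in(("bottle",(80,150,120,185),60),("jar",(85,220,115,245),25),("weight",(138,225,158,243),20),("dish",(165,248,200,282),8)):
    rect(b,z,300,n)
E
```

```text
scale 1908 42.665354953332454 ((599.1925659179688, -85.6157455444336), (159.65985107421875, 170.8524169921875), 82.59772491455078) [[504.20001220703125, -153.8000030517578], [673.5999755859375, -175.8000030517578], [694.2000122070312, -17.5], [524.7999877929688, 4.599999904632568]]
back 364 21.807599296592223 ((737.8719482421875, 40.427154541015625), (22.129968643188477, 251.53895568847656), 6.199413776397705) [[713.2999877929688, 164.3000030517578], [740.5, -85.80000305175781], [762.5, -83.4000015258789], [735.2999877929688, 166.6999969482422]]
left 189 21.742085441470905 ((643.7621459960938, 152.5287322998047), (139.307861328125, 13.422856330871582), 4.988308906555176) [[573.7999877929688, 153.1999969482422], [575.0, 139.8000030517578], [713.7000122070312, 151.89999389648438], [712.5999755859375, 165.3000030517578]]
bottle 461 98.39022035518762 ((639.5103149414062, 408.1968994140625), (54.44544982910156, 62.913150787353516), 56.20322036743164) [[598.2000122070312, 403.1000061035156], [650.5, 368.1000061035156], [680.7999877929688, 413.29998779296875], [628.5, 448.29998779296875]]
jar 345 63.41979531052233 ((447.9410705566406, 411.3362121582031), (51.799720764160156, 51.31180953979492), 34.627628326416016) [[412.1000061035156, 417.70001220703125], [441.20001220703125, 375.5], [483.79998779296875, 404.8999938964844], [454.70001220703125, 447.20001220703125]]
weight 135 38.43411877771716 ((445.81353759765625, 272.4724426269531), (37.749210357666016, 33.270851135253906), 89.5747299194336) [[429.0, 253.6999969482422], [462.29998779296875, 253.5], [462.6000061035156, 291.20001220703125], [429.29998779296875, 291.5]]
dish 438 12.796772707027397 ((352.65386962890625, 169.40342712402344), (86.04019165039062, 85.89390563964844), 88.77104187011719) [[308.79998779296875, 127.30000305175781], [394.70001220703125, 125.5], [396.5, 211.5], [310.6000061035156, 213.3000030517578]]
```

View pics/crop0.png

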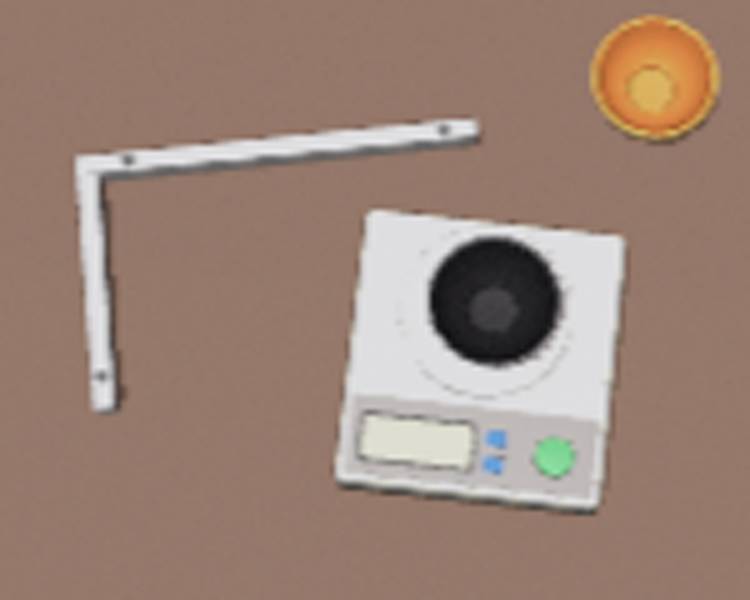

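The black cup stands on the scale at top px (268,170). The orange bowls at (301,125) and (334,156) are the look-alikes, so I'll leave them. In the crop the green key is at (554,457), which is full-image px (281,201). The stop's corner is near px (189,145). Next I'll refine the stop frame and work out the first approach.

```bash
cat >> h.py <<'E'
def stop(c):
    im=c["image"];hsv=cv2.cvtColor(im,cv2.COLOR_RGB2HSV)
    m=cv2.inRange(hsv,(0,0,185),(180,45,255))
    def box(b,nm):
        u0,v0,u1,v1=b;vv,uu=np.nonzero(m[v0:v1,u0:u1])
        p=np.array([ray(c,u+u0,v+v0,22)[:2] for u,v in zip(uu,vv)],np.float32)
        r=cv2.minAreaRect(p);f=cv2.fitLine(p,cv2.DIST_HUBER,0,.01,.01).ravel();print(nm,len(p),r[1],f);return f
    fb=box((195,130,265,148),"back");fl=box((184,150,197,190),"left")
    db=fb[:2]*np.sign(-fb[1]);dl=fl[:2]*np.sign(fl[0])   # db: stop -y ; dl: stop +x
    a=[np.arctan2(dl[1],dl[0]),np.arctan2(db[0],-db[1])];print("yaw deg left/back",np.degrees(a))
    yaw=np.average(a,weights=[1,2]);x=np.array([np.cos(yaw),np.sin(yaw)]);y=np.array([-x[1],x[0]])
    cx=fb[2:]@x-6;cy=fl[2:]@y-6
    return cx*x+cy*y,yaw
def scale(c,box=(215,120,310,220)):
    W=world(c);u0,v0,u1,v1=box;M=np.zeros((384,512),bool);M[v0:v1,u0:u1]=1
    m=M&(W[...,2]>34)&(W[...,2]<49);n,l,s,ce=cv2.connectedComponentsWithStats(m.astype(np.uint8));i=1+np.argmax(s[1:,4])
    r=cv2.minAreaRect(W[l==i][:,:2].astype(np.float32));b=cv2.boxPoints(r)
    e=[b[1]-b[0],b[2]-b[1]];a=[(np.arctan2(v[1],v[0])+np.pi/4)%(np.pi/2)-np.pi/4 for v in e]
    return np.array(r[0]),a[0],r[1]
E
python3 - <<'E'
from h import *
c=dict(np.load("top0.npz"))
o,y=stop(c);print("stop",o,np.degrees(y));np.savez("stop.npz",o=o,y=y)
p,a,s=scale(c,(230,145,302,215));print("scale",p,np.degrees(a),s)
R2=np.array([[np.cos(y),-np.sin(y)],[np.sin(y),np.cos(y)]])
print("scale in stop",(p-o)@R2,np.degrees(a-y)); print("key",ray(c,280.8,201.4,52))
print("key from pose",p+np.array([[np.cos(a),-np.sin(a)],[np.sin(a),np.cos(a)]])@[-58,-50])
s=get_state();Rt=Ro.from_rotvec(s["orientation"]).as_matrix();print(Rt.round(3))
E
```

```text
back 233 (11.174631118774414, 218.59657287597656) [ 8.3243802e-02 -9.9652922e-01  7.4071082e+02  2.4572218e+01]
left 143 (125.35796356201172, 11.330153465270996) [9.9673414e-01 8.0752656e-02 6.4498242e+02 1.5275618e+02]
yaw deg left/back [4.6318293 4.775044 ]
stop [724.04737232 153.27395857] 4.727305974889779
scale [599.19256592 -85.61574554] -7.402275 (159.65985107421875, 170.8524169921875)
scale in stop [-144.11780913 -227.78733614] -12.129581544499043
key [ 533.36825942 -130.01543406   52.        ]
key from pose [ 535.23418793 -127.72661778]
[[-0.904  0.428 -0.001]
 [ 0.428  0.904 -0.001]
 [ 0.    -0.002 -1.   ]]
```

```bash
python3 -m inch '[[-0.614,-0.506,0,0,0,1.257,0.0919],[-0.614,-0.506,0,0,0,1.257,0.0919],[-0.614,-0.506,0,0,0,1.257,0.0919],[-0.614,-0.506,0,0,0,1.257,0.0919],[-0.614,-0.506,0,0,0,1.257,0.0919],[-0.614,-0.506,0,0,0,1.257,0.0919],[-0.614,-0.506,0,0,0,1.257,0.0919],[-0.614,-0.506,0,0,0,1.257,0.0919],[-0.614,-0.506,0,0,0,1.257,0.0919],[-0.614,-0.506,0,0,0,1.257,0.0919],[-0.614,-0.506,0,0,0,1.257,0.0919],[-0.614,-0.506,0,0,0,1.257,0.0919],[-0.614,-0.506,0,0,0,1.257,0.0919],[-0.614,-0.506,0,0,0,1.257,0.0919],[-0.614,-0.506,0,0,0,1.257,0.0919],[-0.614,-0.506,0,0,0,1.257,0.0919],[-0.614,-0.506,0,0,0,1.257,0.0919],[-0.614,-0.506,0,0,0,1.257,0.0919],[-0.614,-0.506,0,0,0,1.257,0.0919],[-0.614,-0.506,0,0,0,1.257,0.0919]]'
cat > st.py <<'E'
from h import *
s=get_state();Rt=Ro.from_rotvec(s["orientation"]).as_matrix();z=np.load("stop.npz");y=z["y"]
R2=np.array([[np.cos(y),-np.sin(y)],[np.sin(y),np.cos(y)]])
print("t",s["t"],"tcp",s["eef_pos"].round(1),"tooly yaw",np.degrees(np.arctan2(Rt[1,1],Rt[0,1])).round(2),"F",s["wrist_force"].round(1),"q",s["q"].round(2))
print("tcp in stop",((s["eef_pos"][:2]-z["o"])@R2).round(1))
import sys
if len(sys.argv)>1:
    c=capture("top");p,a,w=scale(c,tuple(map(int,sys.argv[1].split(","))));print("scale in stop",((p-z["o"])@R2).round(1),"world",p.round(1),"yaw rel",np.degrees(a-y).round(2),"size",w)
    if len(sys.argv)>2: cv2.imwrite(f"pics/{sys.argv[2]}.png",c["image"][:,:,::-1])
E
python3 st.py
```

```text
t: 1.77
eef_pos: [585.3, -206.2, 212.9]
orientation: [2.364, 2.069, -0.003]
wrist_force: [-0.3, -0.1, -1.0]
gripper_width: 92.3
grip_force: 0.0
t 1.7667 tcp [ 585.3 -206.2  212.9] tooly yaw -7.62 F [-0.3 -0.1 -1. ] q [-0.53  0.28  1.46 -0.    1.4  -0.4 ]
tcp in stop [-167.9 -346.8]
```

```bash
python3 -m inch '[[0,0,0.03,0,0,0,0.0919],[0,0,0.06,0,0,0,0.0919],[0,0,0.09,0,0,0,0.0919],[0,0,0.12,0,0,0,0.0919],[0,0,0.145,0,0,0,0.0919],[0,0,0.165,0,0,0,0.0919],[0,0,0.18,0,0,0,0.0919],[0,0,0.19,0,0,0,0.0919],[0,0,0.193,0,0,0,0.0919],[0,0,0.193,0,0,0,0.0919],[0,0,0.193,0,0,0,0.0919]]' && python3 st.py 225,140,302,220 desc
```

```text
t: 2.68
eef_pos: [585.2, -200.4, 22.5]
orientation: [2.358, 2.074, 0.001]
wrist_force: [0.9, 0.5, -0.4]
gripper_width: 91.9
grip_force: 0.0
t 2.6833 tcp [ 585.2 -200.4   22.5] tooly yaw -7.33 F [ 0.9  0.5 -0.4] q [-0.53  0.48  1.61  0.    1.06 -0.4 ]
tcp in stop [-167.6 -341. ]
scale in stop [-141.9 -217. ] world [600.5 -74.7] yaw rel -12.35 size (137.97853088378906, 171.1359100341797)
```

View pics/desc.png

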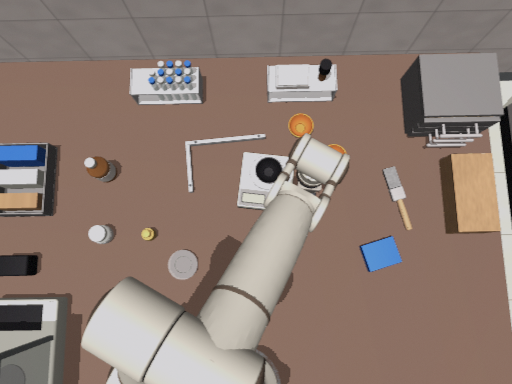

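The scale hasn't moved: the arm hides its right edge, and the fingers are beside it at about px (320,190). Now I'll push left, turning gradually as it goes.

```bash
python3 -m inch '[[0.004,0,0.002,0,0,0,0.0919],[0.009,0,0.002,0,0,0,0.0919],[0.014,0,0.002,0,0,0,0.0919],[0.018,0,0.002,0,0,0,0.0919],[0.022,0,0.002,0,0,0,0.0919],[0.025,0,0.002,0,0,0,0.0919],[0.028,0,0.002,0,0,0,0.0919],[0.031,0,0.002,0,0,0,0.0919],[0.034,0,0.002,0,0,-0.01,0.0919],[0.037,0,0.002,0,0,-0.02,0.0919],[0.041,-0.001,0.002,0,0,-0.03,0.0919],[0.045,-0.001,0.002,0,0,-0.04,0.0919],[0.049,-0.001,0.002,0,0,-0.05,0.0919],[0.053,-0.002,0.002,0,0,-0.06,0.0919],[0.057,-0.002,0.002,0,0,-0.07,0.0919],[0.061,-0.002,0.002,0,0,-0.08,0.0919],[0.065,-0.003,0.002,0,0,-0.09,0.0919],[0.068,-0.003,0.002,0,0,-0.1,0.0919],[0.07,-0.004,0.002,0,0,-0.105,0.0919],[0.07,-0.004,0.002,0,0,-0.105,0.0919]]' && python3 st.py 205,140,302,220 p1
```

```text
t: 4.4
eef_pos: [589.4, -129.4, 19.6]
orientation: [-2.245, -2.196, -0.0]
wrist_force: [0.5, -0.5, 0.4]
gripper_width: 91.9
grip_force: 0.0
t 4.4 tcp [ 589.4 -129.4   19.6] tooly yaw -1.27 F [ 0.5 -0.5  0.4] q [-0.42  0.45  1.65  0.    1.04 -0.39]
tcp in stop [-157.5 -270.7]
scale in stop [-145. -149.] world [591.8  -7.2] yaw rel -6.99 size (95.7059555053711, 169.02761840820312)
```

View pics/p1.png

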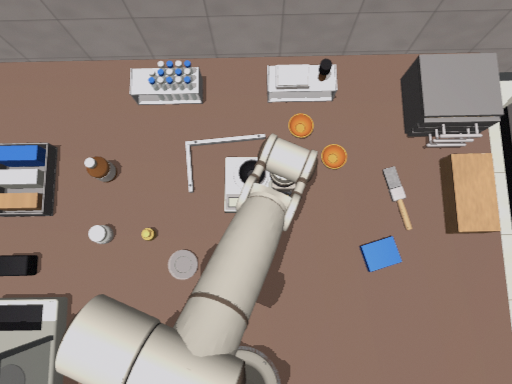

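The scale has slid left to px (225–262,157–210) and is still 6–7° off square, with the cup in place. I'll keep going.

```bash
python3 -m inch '[[0.002,0,0,0,0,0,0.0919],[0.006,0,0,0,0,-0.005,0.0919],[0.011,0,0,0,0,-0.01,0.0919],[0.016,0,0,0,0,-0.02,0.0919],[0.022,0,0,0,0,-0.03,0.0919],[0.028,0,0,0,0,-0.04,0.0919],[0.034,0,0,0,0,-0.05,0.0919],[0.04,0,0,0,0,-0.06,0.0919],[0.046,0,0,0,0,-0.07,0.0919],[0.052,0,0,0,0,-0.08,0.0919],[0.058,0,0,0,0,-0.09,0.0919],[0.064,0,0,0,0,-0.1,0.0919],[0.069,0,0,0,0,-0.105,0.0919],[0.074,0,0,0,0,-0.105,0.0919],[0.079,0,0,0,0,-0.105,0.0919],[0.083,0,0,0,0,-0.105,0.0919],[0.087,0,0,0,0,-0.105,0.0919],[0.09,0,0,0,0,-0.105,0.0919],[0.092,0,0,0,0,-0.105,0.0919],[0.092,0,0,0,0,-0.105,0.0919]]' && python3 st.py 190,150,302,220 p2
```

```text
t: 6.12
eef_pos: [591.6, -37.6, 19.6]
orientation: [-2.128, -2.31, -0.001]
wrist_force: [-0.4, -0.6, -0.6]
gripper_width: 92.0
grip_force: 0.0
t 6.1167 tcp [591.6 -37.6  19.6] tooly yaw 4.7 F [-0.4 -0.6 -0.6] q [-0.27  0.43  1.68  0.    1.03 -0.35]
tcp in stop [-147.7 -179.3]
scale in stop [-136.9  -20.5] world [589.3 121.6] yaw rel -21.41 size (65.69610595703125, 180.65811157226562)
```

```bash
python3 -m inch '[[-0.01,0,0,0,0,0,0.0919],[-0.03,0,0,0,0,0,0.0919],[-0.04,0,0,0,0,0,0.0919],[-0.04,0,-0.04,0,0,0,0.0919],[-0.04,0,-0.08,0,0,0,0.0919],[-0.04,0,-0.11,0,0,0,0.0919],[-0.08,0,-0.13,0,0,0,0.0919],[-0.12,0,-0.13,0,0,0,0.0919],[-0.12,0,-0.13,0,0,0,0.0919]]' && python3 st.py 196,140,302,220 p2
```

```text
t: 6.92
eef_pos: [603.0, -165.3, 152.6]
orientation: [2.129, 2.3, -0.0]
wrist_force: [1.0, -0.4, 0.1]
gripper_width: 91.9
grip_force: 0.0
t 6.9167 tcp [ 603.  -165.3  152.6] tooly yaw 4.4 F [ 1.  -0.4  0.1] q [-0.46  0.33  1.52 -0.    1.29 -0.54]
tcp in stop [-146.9 -307.5]
scale in stop [-147.   -89.5] world [584.9  52. ] yaw rel -0.58 size (171.21534729003906, 158.7132568359375)
```

View pics/p2.png

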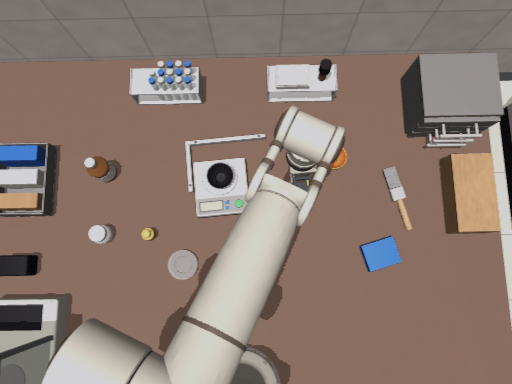

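The scale is nearly square at px (195–247,160–215) with the cup on the pan. It is about 9 mm off the left rail and 62 mm off the back rail. Next the fingers go round to the front face.

```bash
python3 -m inch '[[0.03,-0.015,0,0,0,0.12,0.0919],[0.06,-0.032,0,0,0,0.24,0.0919],[0.09,-0.047,0,0,0,0.36,0.0919],[0.12,-0.063,0,0,0,0.48,0.0919],[0.15,-0.079,0,0,0,0.6,0.0919],[0.18,-0.095,0,0,0,0.72,0.0919],[0.2,-0.105,0,0,0,0.84,0.0919],[0.219,-0.115,0,0,0,0.96,0.0919],[0.219,-0.115,0,0,0,1.08,0.0919],[0.219,-0.115,0,0,0,1.2,0.0919],[0.219,-0.115,0,0,0,1.32,0.0919],[0.219,-0.115,0,0,0,1.44,0.0919],[0.219,-0.115,0,0,0,1.566,0.0919],[0.219,-0.115,0,0,0,1.566,0.0919],[0.219,-0.115,0,0,0,1.566,0.0919],[0.219,-0.115,0,0,0,1.566,0.0919]]' && python3 st.py
```

```text
t: 8.3
eef_pos: [468.6, 51.3, 149.3]
orientation: [-3.138, -0.141, 0.001]
wrist_force: [0.4, -0.4, 0.6]
gripper_width: 91.8
grip_force: 0.0
t 8.3 tcp [468.6  51.3 149.3] tooly yaw -84.84 F [ 0.4 -0.4  0.6] q [-0.15 -0.05  1.95  0.    1.24  1.33]
tcp in stop [-263.   -80.6]
```

```bash
python3 -m inch '[[0,0.007,0.02,0,0,0,0.0919],[0,0.007,0.05,0,0,0,0.0919],[0,0.007,0.08,0,0,0,0.0919],[0,0.007,0.105,0,0,0,0.0919],[0,0.007,0.12,0,0,0,0.0919],[0,0.007,0.128,0,0,0,0.0919],[0,0.007,0.13,0,0,0,0.0919],[0,0.007,0.13,0,0,0,0.0919],[0.004,0.007,0.13,0,0,0,0.0919],[0.009,0.007,0.13,0,0,0,0.0919],[0.013,0.007,0.13,0,0,0,0.0919],[0.016,0.007,0.13,0,0,0,0.0919],[0.019,0.007,0.13,0,0,0,0.0919],[0.022,0.007,0.13,0,0,0,0.0919],[0.026,0.007,0.13,0,0,0,0.0919],[0.03,0.007,0.13,0,0,0,0.0919],[0.034,0.007,0.13,0,0,0,0.0919],[0.037,0.007,0.13,0,0,0,0.0919],[0.039,0.007,0.13,0,0,0,0.0919],[0.039,0.007,0.13,0,0,0,0.0919]]' && python3 st.py 196,130,302,220
```

```text
t: 9.97
eef_pos: [508.9, 47.5, 19.5]
orientation: [-3.139, -0.136, -0.001]
wrist_force: [-1.3, 0.4, -0.4]
gripper_width: 91.9
grip_force: 0.4
t 9.9667 tcp [508.9  47.5  19.5] tooly yaw -85.03 F [-1.3  0.4 -0.4] q [-0.14  0.25  1.92  0.    0.97  1.34]
tcp in stop [-223.2  -87.7]
scale in stop [-111.   -93.8] world [621.2  50.6] yaw rel 0.09 size (134.12112426757812, 149.61764526367188)
```

```bash
python3 -m inch '[[0.003,0,0,0,0,0,0.0919],[0.007,0,0,0,0,0,0.0919],[0.011,0,0,0,0,0,0.0919],[0.015,0,0,0,0,0,0.0919],[0.019,0,0,0,0,0,0.0919],[0.023,0,0,0,0,0,0.0919],[0.027,0,0,0,0,0,0.0919],[0.031,0,0,0,0,0,0.0919],[0.034,0,0,0,0,0,0.0919],[0.036,0,0,0,0,0,0.0919],[0.038,0,0,0,0,0,0.0919],[0.039,0,0,0,0,0,0.0919],[0.04,0,0,0,0,0,0.0919],[0.041,0,0,0,0,0,0.0919],[0.041,0,0,0,0,0,0.0919]]' && python3 st.py
```

```text
t: 11.27
eef_pos: [549.4, 51.0, 19.6]
orientation: [3.139, 0.136, 0.001]
wrist_force: [-1.1, 0.2, -1.5]
gripper_width: 91.9
grip_force: 0.9
t 11.2667 tcp [549.4  51.   19.6] tooly yaw -85.03 F [-1.1  0.2 -1.5] q [-0.13  0.34  1.8   0.    1.    1.36]
tcp in stop [-182.5  -87.6]
```

```bash
python3 -m inch '[[0.001,0,0,0,0,0,0.0919],[0.002,0,0,0,0,0,0.0919],[0.002,0,0,0,0,0,0.0919]]'; python3 -m inch '[[0.0005,0,0,0,0,0,0.0919],[0.001,0,0,0,0,0,0.0919],[0.001,0,0,0,0,0,0.0919]]';python3 -m inch '[[0.0005,0,0,0,0,0,0.0919],[0.001,0,0,0,0,0,0.0919],[0.001,0,0,0,0,0,0.0919]]'; python3 st.py
```

```text
t: 11.52
eef_pos: [551.5, 51.1, 19.7]
orientation: [3.139, 0.136, 0.001]
wrist_force: [-1.7, 0.4, -0.2]
gripper_width: 91.7
grip_force: 1.0
t: 11.77
eef_pos: [552.3, 51.2, 19.6]
orientation: [3.139, 0.136, 0.0]
wrist_force: [-3.1, 0.4, -0.1]
gripper_width: 91.8
grip_force: 1.3
t: 12.02
eef_pos: [553.1, 51.3, 19.7]
orientation: [3.139, 0.136, -0.001]
wrist_force: [-3.9, -0.4, 2.3]
gripper_width: 91.5
grip_force: 2.0
t 12.0167 tcp [553.1  51.3  19.7] tooly yaw -85.03 F [-3.9 -0.4  2.3] q [-0.13  0.35  1.79 -0.    1.    1.36]
tcp in stop [-178.8  -87.6]
```

```bash
python3 -m inch '[[0.0005,0,0,0,0,0,0.0919],[0.001,0,0,0,0,0,0.0919],[0.001,0,0,0,0,0,0.0919]]'; python3 -m inch '[[0.0005,0,0,0,0,0,0.0919],[0.001,0,0,0,0,0,0.0919],[0.001,0,0,0,0,0,0.0919]]'; python3 st.py 196,125,302,220 p3
```

```text
t: 12.27
eef_pos: [553.1, 51.3, 19.7]
orientation: [3.139, 0.136, -0.004]
wrist_force: [-7.6, -0.6, 5.8]
gripper_width: 92.2
grip_force: 3.9
t: 12.52
eef_pos: [553.2, 51.4, 19.7]
orientation: [3.139, 0.137, -0.008]
wrist_force: [-11.1, -1.3, 8.3]
gripper_width: 91.8
grip_force: 5.7
t 12.5167 tcp [553.2  51.4  19.7] tooly yaw -85.01 F [-11.1  -1.3   8.3] q [-0.12  0.35  1.79 -0.    1.01  1.36]
tcp in stop [-178.7  -87.5]
scale in stop [ -53.4 -150.9] world [683.3  -1.5] yaw rel 22.99 size (141.58969116210938, 67.98908233642578)
```

View pics/p3.png

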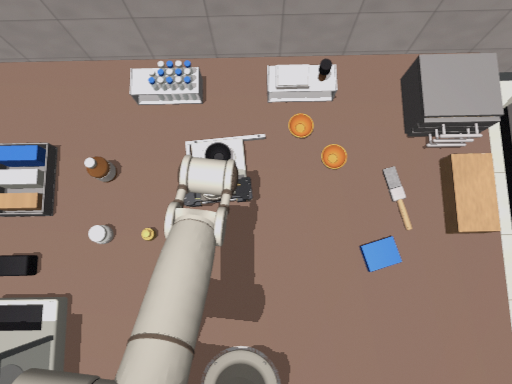

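The scale now sits firmly against the back rail (11 N), with the cup still on the pan at px (217,153). I'll back off, lift and go round to the right side.

```bash
python3 -m inch '[[-0.01,0,0,0,0,0,0.0919],[-0.03,0,0,0,0,0,0.0919],[-0.034,0,0,0,0,0,0.0919],[-0.034,0,-0.03,0,0,0,0.0919],[-0.034,0,-0.07,0,0,0,0.0919],[-0.034,0,-0.11,0,0,0,0.0919],[-0.034,0,-0.13,0,0,0,0.0919],[-0.034,0,-0.13,0,0,0,0.0919]]' && python3 -m inch '[[0,0.03,0,0,0,-0.12,0.0919],[0,0.06,0,0,0,-0.24,0.0919],[0.03,0.09,0,0,0,-0.36,0.0919],[0.06,0.114,0,0,0,-0.48,0.0919],[0.09,0.114,0,0,0,-0.6,0.0919],[0.124,0.114,0,0,0,-0.72,0.0919],[0.124,0.114,0,0,0,-0.84,0.0919],[0.124,0.114,0,0,0,-0.96,0.0919],[0.124,0.114,0,0,0,-1.08,0.0919],[0.124,0.114,0,0,0,-1.2,0.0919],[0.124,0.114,0,0,0,-1.32,0.0919],[0.124,0.114,0,0,0,-1.44,0.0919],[0.124,0.114,0,0,0,-1.571,0.0919],[0.124,0.114,0,0,0,-1.571,0.0919],[0.124,0.114,0,0,0,-1.571,0.0919],[0.124,0.114,0,0,0,-1.571,0.0919]]' && python3 st.py 190,125,302,220
```

```text
t: 13.23
eef_pos: [526.7, 48.0, 156.6]
orientation: [3.136, 0.136, 0.022]
wrist_force: [1.2, 0.5, 0.7]
gripper_width: 92.1
grip_force: 0.0
t: 14.57
eef_pos: [654.8, -54.3, 149.0]
orientation: [-2.126, -2.312, -0.0]
wrist_force: [0.7, 0.1, -0.7]
gripper_width: 91.8
grip_force: 0.0
t 14.5667 tcp [654.8 -54.3 149. ] tooly yaw 4.81 F [ 0.7  0.1 -0.7] q [-0.27  0.42  1.41  0.    1.31 -0.35]
tcp in stop [ -86.1 -201.2]
scale in stop [-79.6 -19.2] world [646.3 127.6] yaw rel -15.3 size (56.821041107177734, 176.96188354492188)
```

```bash
python3 -m inch '[[0,0,0.02,0,0,0,0.0919],[0,0,0.05,0,0,0,0.0919],[0,0,0.08,0,0,0,0.0919],[0,0,0.105,0,0,0,0.0919],[0,0,0.12,0,0,0,0.0919],[0,0,0.128,0,0,0,0.0919],[0,0,0.13,0,0,0,0.0919],[0,0,0.13,0,0,0,0.0919],[0.004,0,0.13,0,0,0,0.0919],[0.009,0,0.13,0,0,0,0.0919],[0.013,0,0.13,0,0,0,0.0919],[0.017,0,0.13,0,0,0,0.0919],[0.02,0,0.13,0,0,0,0.0919],[0.022,0,0.13,0,0,0,0.0919],[0.024,0,0.13,0,0,0,0.0919],[0.026,0,0.13,0,0,0,0.0919],[0.028,0,0.13,0,0,0,0.0919],[0.029,0,0.13,0,0,0,0.0919],[0.03,0,0.13,0,0,0,0.0919],[0.03,0,0.13,0,0,0,0.0919]]' && python3 -m inch '[[0.0005,0,0,0,0,0,0.0919],[0.001,0,0,0,0,0,0.0919],[0.001,0,0,0,0,0,0.0919]]'; python3 -m inch '[[0.0005,0,0,0,0,0,0.0919],[0.001,0,0,0,0,0,0.0919],[0.001,0,0,0,0,0,0.0919]]'; python3 st.py
```

```text
t: 16.28
eef_pos: [652.3, -24.6, 19.9]
orientation: [2.122, 2.315, 0.0]
wrist_force: [-0.3, -3.2, 2.5]
gripper_width: 92.0
grip_force: 1.7
t: 16.53
eef_pos: [652.3, -23.5, 19.8]
orientation: [2.122, 2.316, 0.0]
wrist_force: [0.6, -3.9, 3.0]
gripper_width: 91.8
grip_force: 2.0
t: 16.78
eef_pos: [652.3, -23.4, 19.9]
orientation: [2.122, 2.315, -0.001]
wrist_force: [0.2, -6.8, 2.6]
gripper_width: 91.9
grip_force: 3.4
t 16.7833 tcp [652.3 -23.4  19.9] tooly yaw 4.98 F [ 0.2 -6.8  2.6] q [-0.22  0.56  1.5  -0.    1.09 -0.31]
tcp in stop [ -86.1 -170.2]
```

```bash
python3 -m inch '[[0.0005,0,0,0,0,0,0.0919],[0.001,0,0,0,0,0,0.0919],[0.001,0,0,0,0,0,0.0919]]'; python3 -m inch '[[-0.005,0,0,0,0,0,0.0919],[-0.02,0,0,0,0,0,0.0919],[-0.04,0,0,0,0,0,0.0919],[-0.04,0,-0.03,0,0,0,0.0919],[-0.04,0,-0.07,0,0,0,0.0919],[-0.04,0,-0.11,0,0,0,0.0919],[-0.08,0,-0.13,0,0,0,0.05],[-0.12,0,-0.13,0,0,0,0],[-0.12,0,-0.13,0,0,0,0],[-0.12,0,-0.13,0,0,0,0],[-0.12,0,-0.13,0,0,0,0],[-0.12,0,-0.13,0,0,0,0]]' 10;  python3 st.py 190,125,302,220 p4; python3 - <<'E'
import cv2
i=cv2.imread("pics/p4.png");cv2.imwrite("pics/p4c.png",cv2.resize(i[120:220,170:290],None,fx=6,fy=6,interpolation=cv2.INTER_CUBIC))
E
```

```text
t: 17.03
eef_pos: [652.2, -23.3, 19.9]
orientation: [2.121, 2.314, -0.003]
wrist_force: [-1.5, -9.9, 2.4]
gripper_width: 91.8
grip_force: 4.7
t: 18.03
eef_pos: [661.6, -139.6, 148.2]
orientation: [-2.12, -2.315, 0.0]
wrist_force: [-0.5, -1.0, -0.4]
gripper_width: 54.0
grip_force: 0.0
t 18.0333 tcp [ 661.6 -139.6  148.2] tooly yaw 5.04 F [-0.5 -1.  -0.4] q [-0.39  0.47  1.35  0.    1.33 -0.47]
tcp in stop [ -86.4 -286.8]
scale in stop [-85.3 -79.9] world [645.7  66.6] yaw rel -0.75 size (172.2207794189453, 158.50857543945312)
```

View pics/p4c.png

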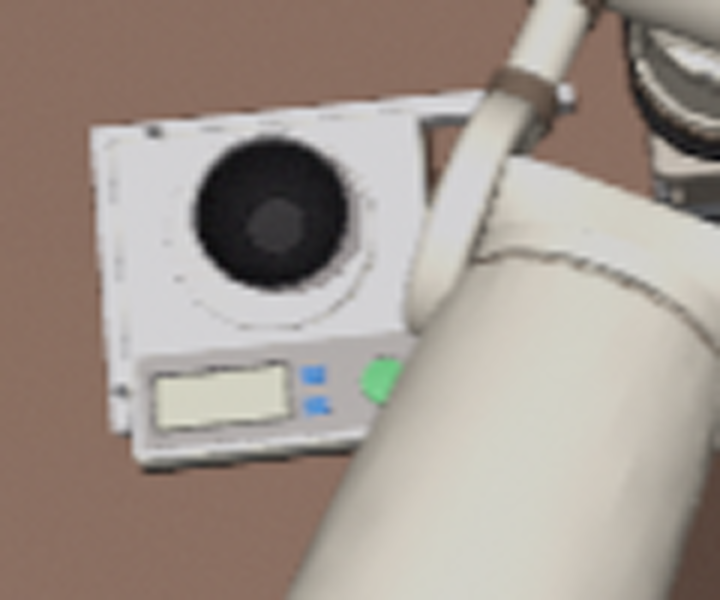

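The scale is flush in the corner at crop (110–420,120–460), with the cup on the pan. The arm partly hides the green key at crop (383,381). I'll move above the key with the fingers closed.

```bash
python3 -m inch '[[0.03,-0.02,0,0,0,0,0],[0.06,-0.04,0,0,0,0,0],[0.09,-0.057,0,0,0,0,0],[0.12,-0.057,0,0,0,0,0],[0.14,-0.057,0,0,0,0,0],[0.157,-0.057,0,0,0,0,0],[0.157,-0.057,0.02,0,0,0,0],[0.157,-0.057,0.04,0,0,0,0],[0.157,-0.057,0.06,0,0,0,0],[0.157,-0.057,0.075,0,0,0,0],[0.157,-0.057,0.08,0,0,0,0],[0.157,-0.057,0.08,0,0,0,0],[0.157,-0.057,0.08,0,0,0,0],[0.157,-0.057,0.08,0,0,0,0]]' 10;  python3 st.py; python3 - <<'E'
from h import *
z=np.load("stop.npz");y=z["y"];R2=np.array([[np.cos(y),-np.sin(y)],[np.sin(y),np.cos(y)]])
s=get_state();c=capture("wrist");T=np.array(c["tool_from_camera"]);Rt=Ro.from_rotvec(s["orientation"]).as_matrix()
w=Rt@T[:3,:3];R=w.T;t=-R@(Rt@T[:3,3]+s["eef_pos"]);c["R"]=R;c["t"]=t
hsv=cv2.cvtColor(c["image"],cv2.COLOR_RGB2HSV);m=cv2.inRange(hsv,(45,60,60),(85,255,255));n,l,st,ce=cv2.connectedComponentsWithStats(m)
for i in range(1,n):
    if st[i,4]>100:print(st[i],((ray(c,*ce[i],52)[:2]-z["o"])@R2).round(1))
E
```

```text
t: 19.25
eef_pos: [592.8, 10.6, 70.9]
orientation: [2.121, 2.315, 0.002]
wrist_force: [1.0, 0.4, -0.2]
gripper_width: 0.5
grip_force: 0.0
t 19.25 tcp [592.8  10.6  70.9] tooly yaw 5.01 F [ 1.   0.4 -0.2] q [-0.19  0.35  1.67  0.    1.12 -0.27]
tcp in stop [-142.6 -131.3]
[241 200  32  20 456] [-139.8 -123.6]
```

```bash
python3 -m inch '[[0,0,0.008,0,0,0,0],[0,0,0.014,0,0,0,0],[0,0,0.017,0,0,0,0],[0,0,0.019,0,0,0,0],[0,0,0.0205,0,0,0,0],[0,0,0.022,0,0,0,0],[0,0,0.0235,0,0,0,0],[0,0,0.0235,0,0,0,0]]'; python3 -m inch '[[0,0,0.0005,0,0,0,0],[0,0,0.001,0,0,0,0],[0,0,0.001,0,0,0,0]]'
```

```text
t: 19.97
eef_pos: [591.6, 10.5, 47.2]
orientation: [-2.122, -2.316, 0.002]
wrist_force: [-6.1, 0.9, 8.6]
gripper_width: 0.4
grip_force: 5.1
t: 20.22
eef_pos: [591.6, 10.4, 47.1]
orientation: [-2.122, -2.316, 0.002]
wrist_force: [-8.6, 0.5, 16.0]
gripper_width: 0.5
grip_force: 7.9
```

The key is bottomed: the tip stands still at z = 47 mm with 16 N on it. Now I'll release and retreat.

```bash
python3 -m inch '[[0,0,-0.005,0,0,0,0],[0,0,-0.015,0,0,0,0],[0,0,-0.035,0,0,0,0],[0,0,-0.07,0,0,0,0],[0,0,-0.1,0,0,0,0],[-0.04,0,-0.12,0,0,0,0],[-0.08,0,-0.12,0,0,0,0],[-0.12,0,-0.12,0,0,0,0],[-0.16,0,-0.12,0,0,0,0],[-0.2,0,-0.12,0,0,0,0],[-0.2,0,-0.12,0,0,0,0],[-0.2,0,-0.12,0,0,0,0]]'; python3 st.py 190,125,302,220 p5;python3 - <<'E'
from h import *
i=cv2.imread("pics/p5.png");cv2.imwrite("pics/p5c.png",cv2.resize(i[110:270,80:320],None,fx=3,fy=3,interpolation=cv2.INTER_CUBIC))
c=capture("top");m=cv2.inRange(cv2.cvtColor(c["image"],cv2.COLOR_RGB2HSV),(45,60,60),(85,255,255));m[:, :215]=0;m[:,260:]=0
W=world(c);print("key z",np.percentile(W[(m>0)&(np.arange(384)[:,None]<215)][:,2],[10,50,90]))
E
```

```text
t: 21.22
eef_pos: [609.3, -190.8, 165.2]
orientation: [2.126, 2.312, 0.001]
wrist_force: [0.1, 1.2, 0.5]
gripper_width: 0.9
grip_force: 0.0
t 21.2167 tcp [ 609.3 -190.8  165.2] tooly yaw 4.78 F [0.1 1.2 0.5] q [-0.49  0.36  1.46  0.    1.33 -0.58]
tcp in stop [-142.7 -333.5]
scale in stop [-84.9 -80. ] world [646.   66.5] yaw rel 0.17 size (171.51980590820312, 159.8551025390625)
key z [47.34705072 52.61369211 54.54189315]
```

View pics/p5c.png

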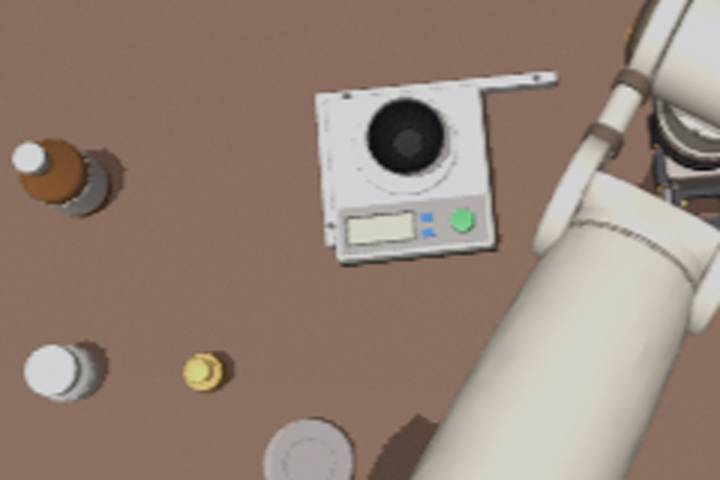

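The scale is home at crop (320–495,85–262), with the cup on the pan. The key at (461,220) is up again at z ≈ 52.6 mm, and the bottle, jar, weight and dish are in place. Handing in.

```bash
python3 -c "from station import *;print(hand_in())"
```

```text
the job is handed in; nothing more can be done
None
```

The scale is flush in the corner (measured x = -84.9, y = -80.0 mm, 0.2° off square), the zero key was pressed fully and came back up, the cup is still on the pan, and the job is handed in; the judge returned no verdict.

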